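Tip the carton into the scan field and press the scan key

TASK

On the packing table a carton stands on end astride the near line of the taped scan field. Push it over with a fingertip, high up, so that it lands lying inside the tape outline with its bar-code label facing up; then press the round scan key fully down with a fingertip and let it go. Do not grip, lift or carry anything, and leave the white bottle and the small steel cup where they stand.

Things in the scene. Friction and masses are not known exactly. Their poses are not given: they have to be found in the camera images.
- carton: Cardboard carton, 50 mm deep (x) x 90 wide (y) x 160 tall (z), 0.15 to 0.31 kg, standing loose on its small end. Origin: centre of its underside. The -x face has a white bar-code label and faces the robot's side; +x points over the field, within 5 degrees of the field's x. Pushed high on the labelled face it tips over its lower +x edge and lies down along +x, its foot slipping under about 10 mm.
- carton_center (a point): Centre of the carton's volume, 80 mm above its underside.
- carton_bl (a point): Corner at the foot, +y side, of the carton's +x (unlabelled) face, which ends underneath: (25, 45, 0) mm in the carton's frame.
- carton_br (a point): Corner at the foot, -y side, of the same face: (25, -45, 0) mm.
- carton_tl (a point): Corner at the top, +y side, of the same face: (25, 45, 160) mm.
- carton_tr (a point): Corner at the top, -y side, of the same face: (25, -45, 160) mm.
- field: Scan field: rectangle marked on the table by black tape 8 mm wide, flush with the surface, 230 mm long (its x) x 160 mm wide (its y) inside the tape. Origin: its centre, on the surface. +x points away from the robot, up to 30 degrees to either side. The carton starts astride the middle of its near (-x) line, half its depth inside.
- key (a joint): Travel of the scan key, a round black spring push button 44 mm across on a round white housing (60 mm across, 12 mm tall) fixed to the table, 150 to 170 mm to the left or the right of the field's long middle line. 0 is up, 0.006 m is fully down; full travel takes about 4.5 N; it springs back when let go.
- key_top (a point): Centre of the key's flat upper face, 22 mm above the table when up; it goes down with the key. Press straight down here.
- spray: White bottle, 64 mm across and 190 mm tall, standing loose on the other side of the field from the key. Origin: centre of its underside. Bystander.
- gallipot: Small open stainless-steel cup, 70 mm across and 45 mm tall, standing loose beyond the field's far right corner. Origin: centre of its underside. Bystander.
- scanner: Grey bar-code scanner on a stand fixed to the table beyond the field's far left corner, about 90 x 80 mm on the table and 160 mm tall. Origin: centre of its underside. An obstacle only. (A fixed open metal basket, 55 mm tall, stands well to the left of the work, out of the way.)
Mind the look-alikes: they are no part of the job. What is meant by the part that bears key is not yellow, and is the smaller of those in its own colour.

How it is judged:
On the way, in this order (a step that is already met when the one before it is completed fails the run):
1. the carton lies flat in the scan field, label up, at rest (angle between carton's own x axis and vertical above 3 rad and x of carton_bl in the frame of field between -0.123 and 0.123 m and y of carton_bl in the frame of field between -0.088 and 0.088 m and x of carton_br in the frame of field between -0.123 and 0.123 m and y of carton_br in the frame of field between -0.088 and 0.088 m and x of carton_tl in the frame of field between -0.123 and 0.123 m and y of carton_tl in the frame of field between -0.088 and 0.088 m and x of carton_tr in the frame of field between -0.123 and 0.123 m and y of carton_tr in the frame of field between -0.088 and 0.088 m and linear speed of carton below 0.01 m/s and angular speed of carton below 0.1 rad/s), for 0.2 s.
2. the scan key is pressed down (value of joint key above 0.0045 m), for 0.05 s.
At the end, for the whole second after the job is handed in: The carton lies at rest on its unlabelled face (label up, within 8 degrees of flat), all of it inside the outer edge of the tape; the key was pressed at least 4.5 mm down after that and has been let go (less than 1.5 mm down) (all of step 1 and value of joint key below 0.0015 m); the robot touches nothing.
It fails at once if the carton is laid down with any corner beyond the outer edge of the tape, or slid out later (angle between carton's own z axis and vertical above 1.45 rad and not (x of carton_bl in the frame of field between -0.123 and 0.123 m and y of carton_bl in the frame of field between -0.088 and 0.088 m and x of carton_br in the frame of field between -0.123 and 0.123 m and y of carton_br in the frame of field between -0.088 and 0.088 m and x of carton_tl in the frame of field between -0.123 and 0.123 m and y of carton_tl in the frame of field between -0.088 and 0.088 m and x of carton_tr in the frame of field between -0.123 and 0.123 m and y of carton_tr in the frame of field between -0.088 and 0.088 m)).
It fails at once if the carton is lifted: its centre rises more than 110 mm above the table (height (world z) of carton_center above 0.11 m).
It fails at once if the carton is taken between the fingers (grasp point inside it) (x of the grasp point in the frame of carton between -0.018 and 0.018 m and y of the grasp point in the frame of carton between -0.038 and 0.038 m and z of the grasp point in the frame of carton between 0.005 and 0.153 m).
It fails at once if the scan key is pressed before the carton has been tipped over (value of joint key above 0.003 m and angle between carton's own z axis and vertical below 1.2 rad).
It fails at once if the white bottle or the steel cup is moved more than 20 mm or tipped (distance of any of spray, gallipot from where it was at the start of the episode above 0.02 m or angle between any of spray, gallipot's own z axis and vertical above 0.3 rad).
It also fails if it takes over 48 s, if anything falls off the work surface, if the arm or the gripper's body presses on something with over 40 N, if the wrist force passes 120 N, or if a joint passes its speed limit or range.

ROBOT

A 6-joint arm with a two-finger parallel gripper is mounted at the origin on the work surface. World frame = base frame: x ahead of the robot, y to its left, z up, the work surface at z = 0. Lengths are in m, angles in rad, forces in N, time in s.
With the tool pointing down it reaches from about 0.2 to 0.875 m from the base axis. Payload 3.4 kg.
Tool frame: the origin (TCP) lies midway between the tips of the shut fingers; the grasp point (between the pads) lies 19 mm behind it (pinch_z is the distance from the TCP to the grasp point, in m); z points along the fingers, x is the direction in which the jaws open and shut, and the axes are right-handed (so a half turn about z gives the same grasp; the last joint's range is limited). The gripper opens to 94 mm and grips with 3 to 60 N. Pads are 16 mm wide; open, the fingers measure 119 mm over their backs; the gripper's body (75 mm by 177 mm) begins 78 mm behind the grasp point.
Start: joints at [1.147, 0.276, 1.505, -0, 1.361, -0.121], TCP at [0.171, 0.549, 0.205] pointing down, gripper open.
Joint ranges: [-2.89, 2.89], [-0.75, 2.08], [0.22, 2.7], [-1.18, 4.32], [0.11, 2.71], [-2.7, 2.7]. Speed limits (rad/s): [2.57, 2.57, 3.14, 3.14, 3.14, 3.14].

INTERFACE

Orientations are given as a 3x3 rotation matrix whose columns are the frame's x, y, z axes.
In Python, from bench import sense, capture, hand_in, find_in, trace, spot_point, pinch_z gives the robot as it stands.
- The arm moves only by the shell command python3 -m inch 'ROWS' [FORCE]. ROWS is JSON, a list of rows, each an object of numbers: "claw": the finger opening in m, from 0 to 0.094; "x", "y", "z": the shift along the tool's x, y, z in m; "roll": the turn about the tool's z in degrees. A call has 1 to 20 rows; each row is the pose to reach, as a shift and turn from the pose commanded when the call began, along the tool's axes at that moment; what a row does not reach only later rows make up. A row lasts 1/10 s, in which the tool goes at most 50 mm and 8.59 degrees, less where a joint would pass 70% of its speed; a pose out of reach is approached as far as the arm can. A call with a gripper value outside its range is refused whole. The fingers move at their own pace and stop on an object; FORCE is the grip in N (left out, the last holds). Time passes only in rows, so rows that repeat a pose let the fingers close. It gives the time, the measured TCP pose, the force and the opening at its end, in the units of the state.
- sense(): the state, without advancing time (a new reading comes with each control period).
- capture(name): name is "scene" or "top"; returns a dict with "img" (384x512x3 uint8, blue, green, red), "fx", "fy", "cx", "cy" (pixels), "origin" and "rotation" of the camera in the world. Camera axes: x right, y up, looking along -z (the intrinsics and any distortion apply to the point x, -y, -z); pixel columns grow to the right and rows downward; lengths in m; the calibration is good to about 2 mm. A picture is of the moment at which its call begins. There is no depth.
- hand_in(): hands the job in, once; it reports no verdict.
Trained networks look in the newest picture that a camera, given by its name, has taken for a name from the list of things; names that differ only in an ending like _2 or _b are one class to them, and where a whole thing is asked for, a point or a joint stands for the part that bears it (a point fixed in the world has none). Each returns a list of dicts, best first, with "conf" (0 to 1); they miss things now and then, are a little off and sometimes report something else, mostly with a low value. They report only what shows in the picture. A call takes as long as a camera call. They do not tell look-alikes from the thing itself.
- find_in(thing, camera): "at" ([row, column] in pixels, amid what is visible of it).
- trace(thing, camera): "region" (384x512 bool, what is visible of it) and "at" ([row, column] in pixels, amid what is visible of it).
- spot_point(thing, camera): "at" ([row, column] in pixels: a listed point, or the origin of a listed thing).
The state is a dict: "time_s": time; "qpos": joint angles; "dq": joint speeds; "joint_torque": joint torques, N m; "eef_pos": TCP position; "ee_rot": TCP orientation; "contact_force": force on the tool from outside, world axes, zero at the start; "torque": the same for the moment, N m; "gripper_width": finger opening in m.
Only numpy, scipy, OpenCV 4.12 (cv2) and the standard library are available. Lean on these libraries where they do the work, as an engineer would, in place of code of your own. Each camera call takes 0.05 s, during which the arm holds its last target.

## Working session

There is one attempt and no reset: what is moved stays moved. The work goes in short steps, Python scripts to look and compute and a shell command to move; the robot and the scene stay as the last step left them, time stands still between calls to the robot, and variables do not carry over. Pictures are saved under pics/ and viewed, and the job is handed in when it is done.

```bash
mkdir -p pics; ls
cat > h.py <<'E'
import numpy as np,cv2
from bench import sense,capture,hand_in,find_in,trace,spot_point,pinch_z
def ray(c,rc):
    d=np.array([(rc[1]-c["cx"])/c["fx"],-(rc[0]-c["cy"])/c["fy"],-1.0])
    return np.array(c["origin"]),np.array(c["rotation"])@d
def onz(c,rc,z):
    o,d=ray(c,rc); return o+d*(z-o[2])/d[2]
def proj(c,p):
    q=np.array(c["rotation"]).T@(np.array(p)-np.array(c["origin"]))
    return [c["cy"]-c["fy"]*q[1]/-q[2], c["cx"]+c["fx"]*q[0]/-q[2]]
E
python3 - <<'E'
from h import *
for n in("scene","top"):
    c=capture(n);cv2.imwrite(f"pics/{n}0.png",c["img"])
    print(n,{k:v for k,v in c.items() if k!="img"})
    for t in("carton","field","key","key_top","spray","gallipot","scanner"):
        print(t,[(np.round(d["at"],1),round(d["conf"],2)) for d in find_in(t,n)],[(np.round(d["at"],1),round(d["conf"],2)) for d in spot_point(t,n)])
s=sense();print(s)
E
```

```text
pics
scene {'fx': 360.32319944551114, 'fy': 360.32319944551114, 'cx': 250.71551017635275, 'cy': 187.26443750034605, 'origin': array([1.06829392, 0.43793211, 0.65096115]), 'rotation': array([[-0.58571131, -0.58965298,  0.55610397],
       [ 0.8103743 , -0.41303105,  0.4155705 ],
       [-0.01535418,  0.69405671,  0.71975658]])}
carton [(array([150.5, 279.2]), 0.95)] [(array([179.7, 275.7]), 0.84)]
field [(array([224.6, 252. ]), 0.83)] [(array([121.4, 262.1]), 0.55)]Traceback (most recent call last):
  File "<stdin>", line 6, in <module>
ValueError: it knows: carton, carton_bl, carton_br, carton_center, carton_tl, carton_tr, field, gallipot, key_top, scanner, spray
```

Run:
```python
from h import *
for n in("scene","top"):
    c=capture(n);cv2.imwrite(f"pics/{n}1.png",c["img"])
    print(n,{k:v for k,v in c.items() if k!="img"})
    for t in("carton","field","key_top","spray","gallipot","scanner","carton_tl","carton_tr","carton_bl","carton_br"):
        f=[(d["at"],round(d["conf"],2)) for d in find_in(t,n)];s=[(d["at"],round(d["conf"],2)) for d in spot_point(t,n)]
        z={"key_top":.022,"carton_tl":.16,"carton_tr":.16}.get(t,0)
        print(t,[(np.round(a),k) for a,k in f],[(np.round(a),k,np.round(onz(c,a,z),3)) for a,k in s])
s=sense();print(s)
```

```text
scene {'fx': 360.32319944551114, 'fy': 360.32319944551114, 'cx': 250.71551017635275, 'cy': 187.26443750034605, 'origin': array([1.06829392, 0.43793211, 0.65096115]), 'rotation': array([[-0.58571131, -0.58965298,  0.55610397],
       [ 0.8103743 , -0.41303105,  0.4155705 ],
       [-0.01535418,  0.69405671,  0.71975658]])}
carton [(array([151., 281.]), 0.77)] [(array([174., 278.]), 0.82, array([0.487, 0.091, 0.   ]))]
field [] [(array([291., 232.]), 0.62, array([0.816, 0.198, 0.   ]))]
key_top [(array([205., 368.]), 0.89), (array([240., 403.]), 0.84), (array([220., 309.]), 0.8)] [(array([200., 368.]), 0.85, array([0.46 , 0.323, 0.022])), (array([217., 311.]), 0.77, array([0.58 , 0.24 , 0.022])), (array([236., 407.]), 0.65, array([0.507, 0.431, 0.022]))]
spray [(array([139., 209.]), 0.77)] [(array([160., 214.]), 0.72, array([ 0.541, -0.08 ,  0.   ])), (array([217., 310.]), 0.22, array([ 0.563,  0.232, -0.   ]))]
gallipot [(array([196., 147.]), 0.76)] [(array([207., 152.]), 0.95, array([ 0.755, -0.094,  0.   ]))]
scanner [(array([273., 230.]), 0.88)] [(array([291., 231.]), 0.8, array([0
[... 2175 characters left out ...]
1.67266187e-05,
        1.36069720e+00, -1.21010741e-01]), 'dq': array([ 0.0003962 , -0.00100352, -0.00048803, -0.00055875,  0.00070386,
       -0.00078033]), 'joint_torque': array([ 1.31218817e-04, -4.04460168e+01, -2.37494552e+01,  7.02840742e-02,
        2.49238755e-02, -2.60339110e-07]), 'eef_pos': array([0.17147433, 0.54887073, 0.205489  ]), 'ee_rot': array([[ 2.98187524e-01,  9.54507307e-01,  2.04141952e-05],
       [ 9.54507304e-01, -2.98187525e-01,  8.50307798e-05],
       [ 8.72497590e-05, -5.86961924e-06, -9.99999996e-01]]), 'contact_force': array([-0.00400261, -0.22593422, -0.09201492]), 'torque': array([ 0.02068572, -0.05634778, -0.01686544]), 'gripper_width': 0.0940397070229416}
```

View pics/scene1.png

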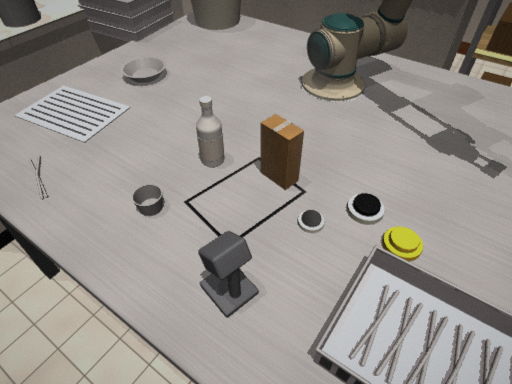

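View pics/top1.png

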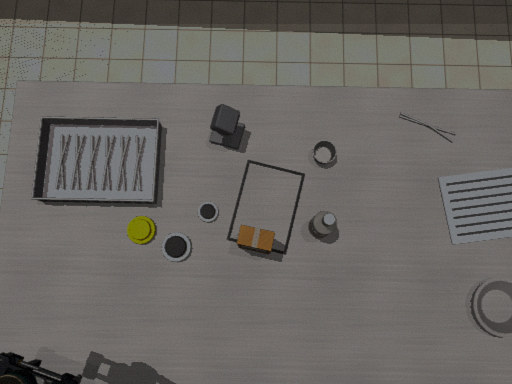

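The scene shows the carton at about (160,281), the tape field around (195,245), the bottle at (140,209), the cup at (198,148) and the scanner at (270,228).

Key candidates in the scene picture: small black/white at (row 219, col 311), large black/white at (207,366), yellow at (242,403). The key is not yellow and is the smaller black one, so (219,311) fits. That is (211,208) in the top picture. I'll confirm it in a crop and fit the field.

Run:
```python
from h import *
a=cv2.imread("pics/top1.png");b=cv2.imread("pics/scene1.png")
cv2.imwrite("pics/crop_top.png",cv2.resize(a[145:265,120:345],None,fx=3.5,fy=3.5,interpolation=cv2.INTER_CUBIC))
cv2.imwrite("pics/crop_sc.png",cv2.resize(b[110:260,180:430],None,fx=3.2,fy=3.2,interpolation=cv2.INTER_CUBIC)[:600,:800])
```

```text
(no output)
```

View pics/crop_top.png

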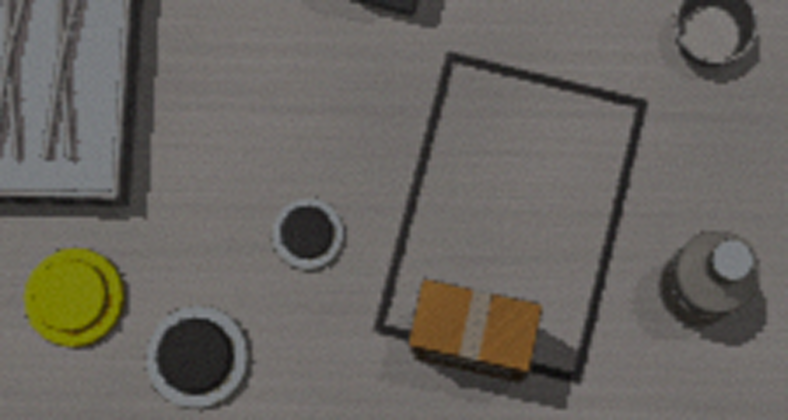

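View pics/crop_sc.png

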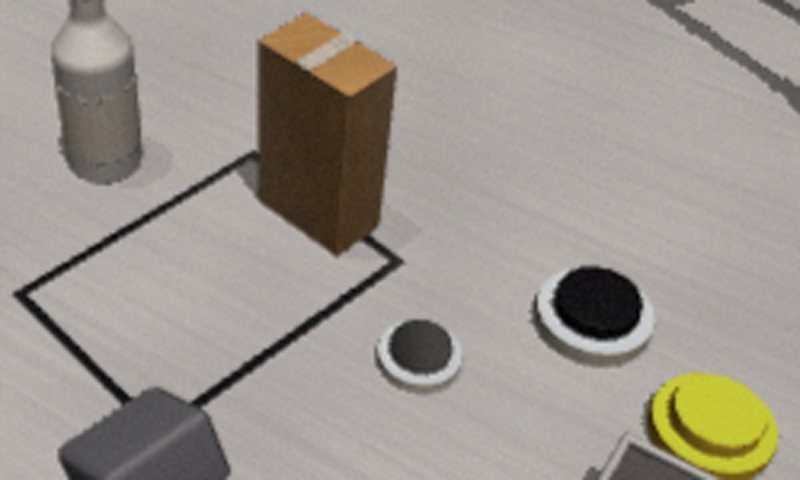

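```bash
cat > m.py <<'E'
from h import *
import pickle
from scipy.optimize import least_squares
def cam(n):
    d={"scene":dict(fx=360.32319944551114,cx=250.71551017635275,cy=187.26443750034605,origin=[1.06829392,0.43793211,0.65096115],rotation=[[-0.58571131,-0.58965298,0.55610397],[0.8103743,-0.41303105,0.4155705],[-0.01535418,0.69405671,0.71975658]]),
    "top":dict(fx=465.01008150951066,cx=253.64356320495656,cy=184.4764942283693,origin=[0.39129499,0.09744896,1.3474639],rotation=[[0.0205872,0.98013764,-0.19724697],[-0.99978219,0.0195063,-0.00742143],[-0.00342647,0.1973568,0.98032574]])}[n]
    d["fy"]=d["fx"];return d
T=cam("top");S=cam("scene")
def fit(pw,loc):
    f=lambda p:(np.c_[np.cos(p[2])*loc[:,0]-np.sin(p[2])*loc[:,1]+p[0],np.sin(p[2])*loc[:,0]+np.cos(p[2])*loc[:,1]+p[1]]-pw).ravel()
    r=least_squares(f,[*pw.mean(0),0]);return r.x,np.round(r.fun*1000,1)
if __name__=="__main__":
    tp=lambda x,y:(y/3.5+145-.36,x/3.5+120-.36)
    sc=lambda x,y:(y/3.2+110-.34,x/3.2+180-.34)
    fl=np.array([[.123,.088],[.123,-.088],[-.123,-.088],[-.123,.088]])
    pw=np.array([onz(T,tp(*q),0)[:2] for q in[(448,52),(647,101),(580,381),(375,331)]])
    F,r=fit(pw,fl);print("field",F,np.degrees(F[2]),r)
    R=np.array([[np.cos(F[2]),-np.sin(F[2])],[np.sin(F[2]),np.cos(F[2])]])
    for q,i in[((14,295),1),((404,262),3)]: print("scene corner",onz(S,sc(*q),0)[:2],F[:2]+R@fl[i])
    cl=np.array([[.025,.045],[.025,-.045],[-.025,-.045],[-.025,.045]])
    for nm,C,k,P in(("top",T,tp,[(425,280),(541,304),(526,372),(410,346)]),("scene",S,sc,[(350,95),(259,40),(306,12),(397,68)])):
        pw=np.array([onz(C,k(*q),.16)[:2] for q in P])
        K,r=fit(pw,cl);print(nm,"carton",K,np.degrees(K[2]),r,"in field",R.T@(K[:2]-F[:2]),np.degrees(K[2]-F[2]))
    pw=np.array([onz(S,sc(340,255),0)[:2],onz(S,sc(258,196),0)[:2]]);print("scene foot",pw,"in field",(pw-F[:2])@R)
    for nm,p in(("keyT",onz(T,tp(307,232),.022)),("keyS",onz(S,sc(420,346),.022)),("sprayT",onz(T,(228,317),0))):print(nm,p,R.T@(p[:2]-F[:2]))
E
python3 m.py
```

```text
field [ 0.59968498  0.06973674 -0.22589038] -12.942565623892852 [ 1.1  0.8  1.2 -1.  -2.1 -1.  -0.1  1.2]
scene corner [ 0.69794838 -0.04160893] [ 0.69985044 -0.04357645]
scene corner [0.4988881  0.18253201] [0.49951951 0.18304994]
top carton [ 0.49237148  0.0989261  -0.19371683] -11.099156604367955 [ 0.9  1.8 -0.6 -1.5 -0.3 -2.1  0.   1.8] in field [-0.11112487  0.00441235] 1.8434090195248973
scene carton [ 0.49323278  0.0997552  -0.20885437] -11.966473772967076 [ 2.5  0.6  0.3 -1.1 -0.5  0.6 -2.4 -0.1] in field [-0.11047115  0.00541329] 0.9760918509257768
scene foot [[0.52087744 0.13812559]
 [0.50263224 0.04773554]] in field [[-0.09212277  0.04900057]
 [-0.08965941 -0.04317958]]
keyT [0.57776811 0.23897333 0.022     ] [-0.0592647   0.16002833]
keyS [0.58194015 0.24048818 0.022     ] [-0.05553794  0.16243913]
sprayT [ 0.5373517 -0.0786891  0.       ] [-0.02750614 -0.15861614]
```

The crop confirms it: the small black key is at (211,208) in the top picture. It lies 160 mm left of the field's middle line, which fits the 150–170 mm given. Carton and field agree in both cameras: carton at (0.493, 0.099), yaw about -11.6°. Next I move behind the carton, fingers shut.

```bash
python3 -m inch '[{"claw":0,"x":-0.1,"y":0.11,"z":0,"roll":-2},{"claw":0,"x":-0.1,"y":0.11,"z":0,"roll":-5.8},{"claw":0,"x":-0.2,"y":0.22,"z":0,"roll":-5.8},{"claw":0,"x":-0.34,"y":0.378,"z":0,"roll":-5.8},{"claw":0,"x":-0.34,"y":0.378,"z":0,"roll":-5.8},{"claw":0,"x":-0.34,"y":0.378,"z":0,"roll":-5.8},{"claw":0,"x":-0.34,"y":0.378,"z":0,"roll":-5.8},{"claw":0,"x":-0.34,"y":0.378,"z":0,"roll":-5.8},{"claw":0,"x":-0.34,"y":0.378,"z":0,"roll":-5.8},{"claw":0,"x":-0.34,"y":0.378,"z":0,"roll":-5.8},{"claw":0,"x":-0.34,"y":0.378,"z":0,"roll":-5.8},{"claw":0,"x":-0.34,"y":0.378,"z":0,"roll":-5.8},{"claw":0,"x":-0.34,"y":0.378,"z":0,"roll":-5.8},{"claw":0,"x":-0.34,"y":0.378,"z":0.03,"roll":-5.8},{"claw":0,"x":-0.34,"y":0.378,"z":0.06,"roll":-5.8},{"claw":0,"x":-0.34,"y":0.378,"z":0.06,"roll":-5.8},{"claw":0,"x":-0.34,"y":0.378,"z":0.06,"roll":-5.8}]'
python3 - <<'E'
from h import *
s=sense();print(s["eef_pos"],s["ee_rot"],s["gripper_width"],s["time_s"])
for n in("scene","top"):
    c=capture(n);cv2.imwrite(f"pics/{n}2.png",c["img"])
E
python3 -c "
import cv2,numpy as np
a=cv2.imread('pics/scene2.png')[60:260,150:400];b=cv2.imread('pics/top2.png')[130:330,150:350]
cv2.imwrite('pics/both2.png',np.hstack([cv2.resize(a,(400,320)),cv2.resize(b,(320,320))]))"
```

```text
time_s: 4.1
eef_pos: [0.4301, 0.113, 0.1458]
ee_rot: [[0.198, 0.98, -0.001], [0.98, -0.198, 0.0], [0.0, -0.001, -1.0]]
contact_force: [0.6, -0.6, 0.9]
gripper_width: 0.0007
[0.43013081 0.11298935 0.14576545] [[ 1.97859814e-01  9.80229966e-01 -8.40896415e-04]
 [ 9.80230308e-01 -1.97859567e-01  3.67791412e-04]
 [ 1.94140763e-04 -8.97043293e-04 -9.99999579e-01]] 0.0007044923708168537 4.1
```

View pics/both2.png

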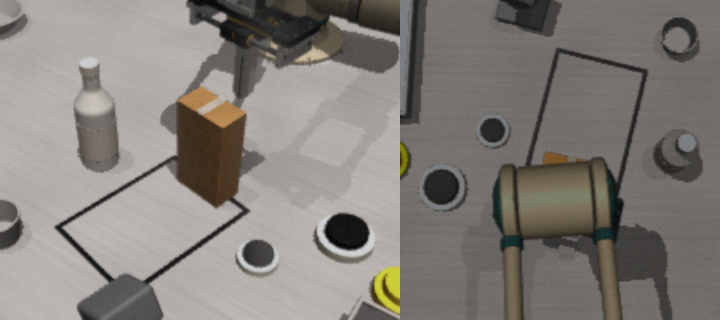

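The finger hangs behind the labelled face, clear of it, at (80–95,240) in the left half of the picture. Now the push, slowly.

```bash
python3 -m inch '[{"claw":0,"y":0.01},{"claw":0,"y":0.02},{"claw":0,"y":0.027},{"claw":0,"y":0.034},{"claw":0,"y":0.041},{"claw":0,"y":0.048},{"claw":0,"y":0.055},{"claw":0,"y":0.062},{"claw":0,"y":0.069},{"claw":0,"y":0.076},{"claw":0,"y":0.083},{"claw":0,"y":0.09},{"claw":0,"y":0.09}]'
python3 - <<'E'
from h import *
for n in("scene",):
    c=capture(n);cv2.imwrite(f"pics/{n}3.png",c["img"])
E
```

```text
invalid input at $[0]: expected keys claw, x, y, z, roll
```

View pics/scene3.png

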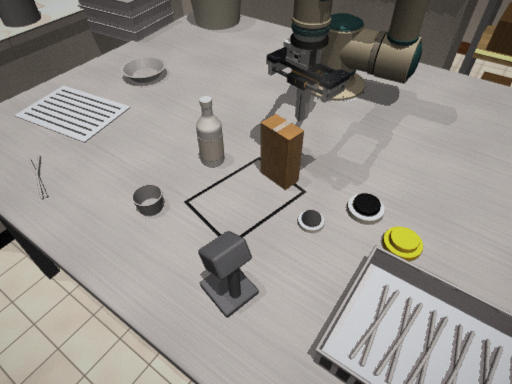

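The call was refused because every key is required, and the picture shows the carton still standing at (150,281).

```bash
python3 -m inch '[{"claw":0,"x":0,"y":0.01,"z":0,"roll":0},{"claw":0,"x":0,"y":0.02,"z":0,"roll":0},{"claw":0,"x":0,"y":0.027,"z":0,"roll":0},{"claw":0,"x":0,"y":0.034,"z":0,"roll":0},{"claw":0,"x":0,"y":0.041,"z":0,"roll":0},{"claw":0,"x":0,"y":0.048,"z":0,"roll":0},{"claw":0,"x":0,"y":0.055,"z":0,"roll":0},{"claw":0,"x":0,"y":0.062,"z":0,"roll":0},{"claw":0,"x":0,"y":0.069,"z":0,"roll":0},{"claw":0,"x":0,"y":0.076,"z":0,"roll":0},{"claw":0,"x":0,"y":0.083,"z":0,"roll":0},{"claw":0,"x":0,"y":0.09,"z":0,"roll":0},{"claw":0,"x":0,"y":0.09,"z":0,"roll":0}]'
python3 - <<'E'
from h import *
for n in("scene",):
    c=capture(n);cv2.imwrite(f"pics/{n}4.png",c["img"])
E
```

```text
time_s: 5.55
eef_pos: [0.5202, 0.0934, 0.1454]
ee_rot: [[0.2, 0.98, 0.001], [0.98, -0.2, -0.0], [0.0, 0.001, -1.0]]
contact_force: [-1.2, 0.2, -0.5]
gripper_width: 0.0007
```

View pics/scene4.png

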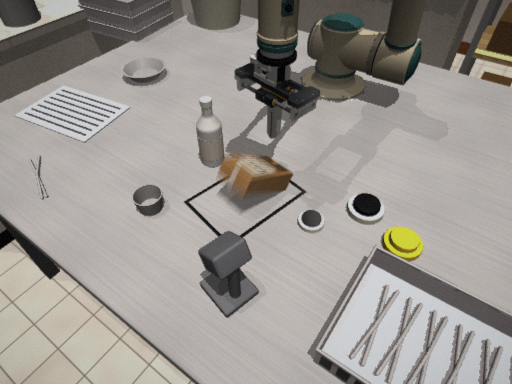

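The carton is just falling into the field (blurred, around (175,255)). I'll raise the finger and look again.

```bash
python3 -m inch '[{"claw":0,"x":0,"y":0,"z":-0.03,"roll":0},{"claw":0,"x":0.05,"y":0,"z":-0.04,"roll":0},{"claw":0,"x":0.1,"y":0,"z":-0.04,"roll":0},{"claw":0,"x":0.14,"y":0,"z":-0.04,"roll":0},{"claw":0,"x":0.14,"y":0,"z":-0.04,"roll":0},{"claw":0,"x":0.14,"y":0,"z":-0.04,"roll":0}]'
python3 - <<'E'
from h import *
for n in("scene","top"):
    c=capture(n);cv2.imwrite(f"pics/{n}5.png",c["img"])
    print([(d["at"],round(d["conf"],2),np.round(onz(c,d["at"],.022),4)) for d in spot_point("key_top",n)])
s=sense();print(s["eef_pos"],s["ee_rot"],s["time_s"])
a=cv2.imread('pics/scene5.png')[120:280,150:350];b=cv2.imread('pics/top5.png')[140:300,180:350]
cv2.imwrite('pics/both5.png',np.hstack([cv2.resize(a,(400,320)),cv2.resize(b,(340,320))]))
E
```

```text
time_s: 6.2
eef_pos: [0.5464, 0.2312, 0.185]
ee_rot: [[0.198, 0.98, -0.001], [0.98, -0.198, -0.001], [-0.001, -0.001, -1.0]]
contact_force: [-0.7, -0.3, -0.6]
gripper_width: 0.0004
[([202.4, 371.2], 0.9, array([0.4617, 0.3318, 0.022 ])), ([236.9, 407.4], 0.66, array([0.5101, 0.4331, 0.022 ])), ([216.5, 310.6], 0.63, array([0.5791, 0.2381, 0.022 ]))]
[([230.1, 138.2], 0.76, array([0.5187, 0.4341, 0.022 ])), ([243.1, 177.6], 0.62, array([0.4841, 0.3197, 0.022 ]))]
[0.54672674 0.22944408 0.18549574] [[ 2.01561546e-01  9.79475762e-01 -4.17476878e-04]
 [ 9.79475697e-01 -2.01561735e-01 -4.76125008e-04]
 [-5.50500269e-04 -3.12939963e-04 -9.99999800e-01]] 6.4
```

View pics/both5.png

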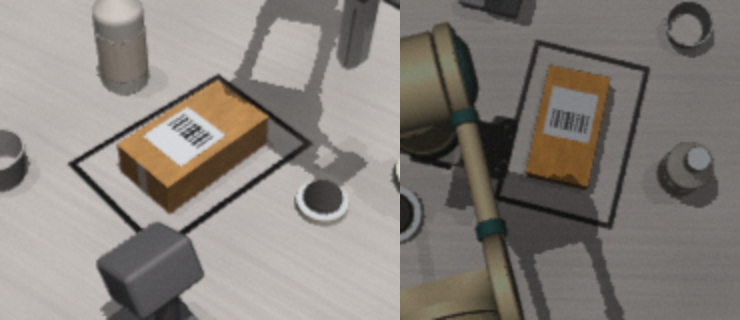

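The carton lies inside the tape with its label up: left half (130,195), right half (125,570). The key is at about (0.579, 0.239), so I move over it.

```bash
python3 -m inch '[{"claw":0,"x":0.015,"y":0.03,"z":0,"roll":0},{"claw":0,"x":0.015,"y":0.03,"z":0.05,"roll":0},{"claw":0,"x":0.015,"y":0.03,"z":0.1,"roll":0},{"claw":0,"x":0.015,"y":0.03,"z":0.14,"roll":0},{"claw":0,"x":0.015,"y":0.03,"z":0.153,"roll":0},{"claw":0,"x":0.015,"y":0.03,"z":0.153,"roll":0},{"claw":0,"x":0.015,"y":0.03,"z":0.153,"roll":0}]'
python3 - <<'E'
from h import *
c=capture("scene");cv2.imwrite("pics/scene6.png",c["img"])
a=c["img"][100:280,180:400]
cv2.imwrite('pics/c6.png',cv2.resize(a,None,fx=3.2,fy=3.2,interpolation=cv2.INTER_CUBIC))
s=sense();print(s["eef_pos"],s["contact_force"],proj(c,s["eef_pos"]))
E
```

```text
time_s: 7.1
eef_pos: [0.5811, 0.2394, 0.0343]
ee_rot: [[0.201, 0.98, 0.003], [0.98, -0.201, 0.001], [0.002, 0.003, -1.0]]
contact_force: [0.6, -0.1, -0.2]
gripper_width: 0.0004
[0.58151623 0.2396927  0.03495173] [0.69357359 0.58300117 0.21964239] [np.float64(213.79200422787477), np.float64(311.3024670426707)]
```

View pics/c6.png

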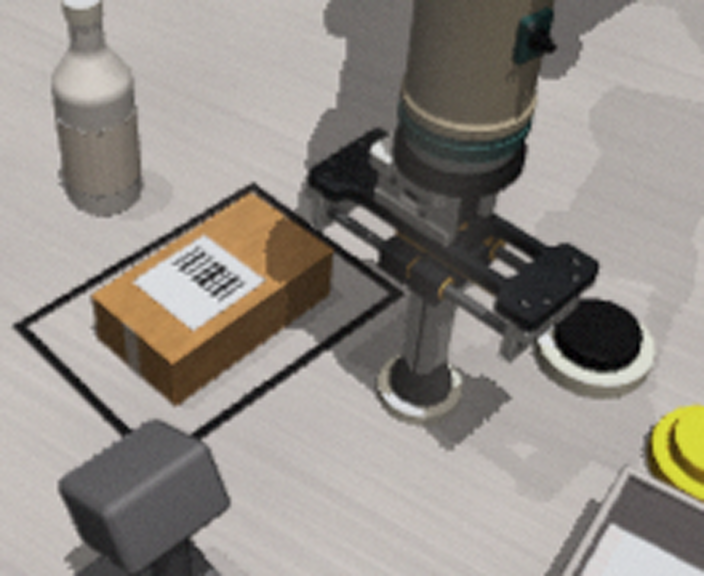

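The fingertip is above the small key (380,430 in the crop). Now I press straight down.

```bash
python3 -m inch '[{"claw":0,"x":0,"y":0,"z":0.006,"roll":0},{"claw":0,"x":0,"y":0,"z":0.011,"roll":0},{"claw":0,"x":0,"y":0,"z":0.015,"roll":0},{"claw":0,"x":0,"y":0,"z":0.018,"roll":0},{"claw":0,"x":0,"y":0,"z":0.018,"roll":0},{"claw":0,"x":0,"y":0,"z":0.018,"roll":0}]'
```

```text
time_s: 7.75
eef_pos: [0.5804, 0.2398, 0.0162]
ee_rot: [[0.2, 0.98, 0.002], [0.98, -0.2, 0.001], [0.001, 0.002, -1.0]]
contact_force: [0.1, -0.1, 8.8]
gripper_width: 0.0007
```

At z = 0.0162 m with 8.8 N, the key is bottomed (about 6 mm, over 4.5 N). Next I lift off and retreat.

```bash
python3 -m inch '[{"claw":0,"x":0,"y":0,"z":0.001,"roll":0},{"claw":0,"x":0,"y":0,"z":0.001,"roll":0},{"claw":0,"x":0,"y":0,"z":-0.02,"roll":0},{"claw":0,"x":0,"y":0,"z":-0.06,"roll":0},{"claw":0,"x":0,"y":0,"z":-0.1,"roll":0},{"claw":0,"x":0,"y":0,"z":-0.15,"roll":0},{"claw":0,"x":0.05,"y":-0.03,"z":-0.18,"roll":0},{"claw":0,"x":0.1,"y":-0.06,"z":-0.18,"roll":0},{"claw":0,"x":0.15,"y":-0.1,"z":-0.18,"roll":0},{"claw":0,"x":0.2,"y":-0.15,"z":-0.18,"roll":0},{"claw":0,"x":0.2,"y":-0.15,"z":-0.18,"roll":0},{"claw":0,"x":0.2,"y":-0.15,"z":-0.18,"roll":0},{"claw":0,"x":0.2,"y":-0.15,"z":-0.18,"roll":0}]'
python3 - <<'E'
from m import *
c=capture("top");cv2.imwrite("pics/top7.png",c["img"]);t=c["img"]
d=capture("scene");cv2.imwrite("pics/scene7.png",d["img"])
b=t[145:265,180:345];a=d["img"][110:260,180:345]
cv2.imwrite('pics/both7.png',np.hstack([cv2.resize(a,(396,360),interpolation=cv2.INTER_CUBIC),cv2.resize(b,(396,288),interpolation=cv2.INTER_CUBIC)[:288].copy() if 0 else cv2.copyMakeBorder(cv2.resize(b,(396,288),interpolation=cv2.INTER_CUBIC),0,72,0,0,0)]))
F=np.array([.5997,.0697]);R=np.array([[np.cos(-.2259),-np.sin(-.2259)],[np.sin(-.2259),np.cos(-.2259)]])
for n,cc in(("top",c),("scene",d)):
  for p in("carton_bl","carton_br","carton_tl","carton_tr"):
    print(n,p,[(round(q["conf"],2),np.round(R.T@(onz(cc,q["at"],0)[:2]-F),3)) for q in spot_point(p,n)[:1]])
E
```

```text
time_s: 9.05
eef_pos: [0.4712, 0.4666, 0.1939]
ee_rot: [[0.197, 0.98, -0.001], [0.98, -0.197, -0.001], [-0.001, -0.0, -1.0]]
contact_force: [0.3, -0.2, 0.5]
gripper_width: 0.0007
top carton_bl [(0.58, array([-0.08 ,  0.049]))]
top carton_br [(0.65, array([-0.084, -0.04 ]))]
top carton_tl []
top carton_tr []
scene carton_bl [(0.9, array([-0.082,  0.048]))]
scene carton_br []
scene carton_tl [(0.75, array([0.071, 0.059]))]
scene carton_tr [(0.76, array([ 0.082, -0.029]))]
```

View pics/both7.png

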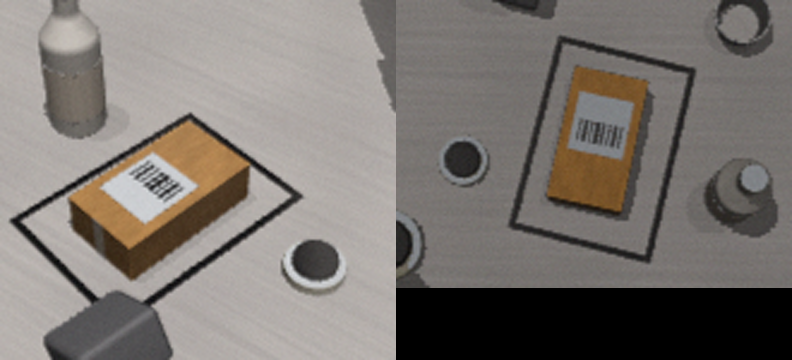

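The carton lies well inside the tape, label up. The key (260,315 on the left) is up, the bottle and cup haven't moved, and the arm is clear.

```bash
python3 -c "
from bench import *
print(hand_in(), sense()['time_s'])"
```

```text
the job is handed in; nothing more can be done
the job is handed in; nothing more can be done
```

The job is done and handed in, at about 9 s on the robot's clock. I tipped the carton over with a shut fingertip at about 145 mm height, then pressed the smaller black key and let it go.

- **Carton:** it lies label up inside the tape. The measured corners are within about ±0.085 m along the field (limit 0.123) and ±0.06 m across it (limit 0.088). The network missed some corners in each camera, but each corner was found in at least one.
- **Key:** the fingertip reached z = 16.2 mm with 8.8 N, so the key was about 5.8 mm down. The last picture shows it up again; I judged that by eye and did not measure it.
- **Bystanders:** the bottle and cup stand where they were, by eye in the last pictures.
- **Robot:** the arm is clear, with only noise on the force reading.
- **Refused call:** the first push command was refused because its rows lacked keys, so nothing moved. I resent it complete.

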